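# Hold the control case's lid open for a colleague across the bench

### The arm

A 6-joint arm with a two-finger parallel gripper is mounted at the origin on the work surface. World frame = base frame: x ahead of the robot, y to its left, z up, the work surface at z = 0. Lengths are in m, angles in degrees, forces in N, time in s.
With the tool pointing down it reaches from about 0.4 to 0.825 m from the base axis. Payload 7 kg.
Tool frame: the origin (TCP) lies between the finger pads; the fingertips stand ctrl.tip_extent ahead of it and the grasp point (between the pads) lies 2 mm behind it (ctrl.tip_extent is the distance from the TCP to the fingertips, in m); z points along the fingers, y is the direction in which the jaws open and shut (so a half turn about z gives the same grasp; the last joint's range is limited). The gripper opens to 88 mm and grips with 3 to 60 N. Pads are 19 mm wide; open, the fingers measure 130 mm over their backs; the gripper's body (78 mm by 193 mm) begins 47 mm behind the grasp point.
Start: joints at [-58.837, 20.546, 0.682, 0, -70.136, -16.507], TCP at [0.171, -0.653, 0.244] pointing down, gripper open.
Joint ranges: [-176.03, 176.03], [-82.01, 121.73], [-58.28, 71.71], [-173.87, 95.51], [-174.79, -0.11], [-173.66, 173.66]. Speed limits (degrees/s): [136.94, 136.94, 172.46, 180, 180, 180].

### API

Orientations are given as [roll, pitch, yaw] about the fixed x, y, z axes, in that order (R = Rz(yaw) Ry(pitch) Rx(roll)).
In Python, from plant import ctrl gives the robot as it stands.
- The arm moves only by the shell command python3 -m handwheel 'ROWS' [OPENING]. ROWS is JSON, a list of rows, each a list of 6 numbers: the shift along the tool's x, y, z in m, then the turn, a rotation vector about the tool's x, y, z in rad. In form: [[dx, dy, dz, ax, ay, az], ...]. A call has 1 to 8 rows; each row is the pose to reach, as a shift and turn from the pose commanded when the call began, along the tool's axes at that moment; what a row does not reach only later rows make up. A row lasts 1/8 s, in which the tool goes at most 62.5 mm and 10.7 degrees, less where a joint would pass 70% of its speed; a pose out of reach is approached as far as the arm can. A call with a gripper value outside its range is refused whole. OPENING is the closure, from -1 (fully open) to 1 (shut), so that 0 is half open, set as the call begins (- or left out, the last holds). The fingers move at their own pace and stop on an object; the grip force is fixed at half the most. Time passes only in rows, so rows that repeat a pose let the fingers close. It gives the time, the measured TCP pose, the force and the opening at its end, in the units of the state.
- ctrl.get_obs(): the state, without advancing time (a new reading comes with each control period).
- ctrl.snapshot(name): name is "scene" or "top" or "wrist"; returns a dict with "img" (420x560x3 uint8, blue, green, red), "fx", "fy", "cx", "cy" (pixels), "R" (3x3) and "t" (3): a world point X has camera coordinates R X + t. Camera axes: x right, y down, z forward; pixel columns grow to the right and rows downward; lengths in m; the calibration is good to about 2 mm. A picture is of the moment at which its call begins. There is no depth.
- ctrl.close_job(): hands the job in, once; it reports no verdict.
The state is a dict: "clock": time; "joint_pos": joint angles; "qvel": joint speeds; "tau": joint torques, N m; "tool_pos": TCP position; "orientation": TCP orientation; "force": force on the tool from outside, world axes, zero at the start; "moment": the same for the moment, N m; "opening": finger opening in m.
Only numpy, scipy, OpenCV 4.12 (cv2) and the standard library are available. Lean on these libraries where they do the work, as an engineer would, in place of code of your own. Each camera call takes 0.05 s, during which the arm holds its last target.

### The job

The grey control case's carry handle stands over its clear lid and is in the way: swing the handle back towards you, to the lid's hinge side, until it is fully down and clicks into its catch. Then take the lid by its black knob, raise it and hold it open at 60 degrees, so that a colleague across the bench can work on the boards under it; the lid falls shut by itself, so do not let it drop, and finish still holding it there. Leave the other things on the bench alone.

Things in the scene. Friction and masses are not known exactly. Their poses are not given: they have to be found in the camera images.
- case: Control case, fixed: open-topped grey metal box, 180 mm deep (its x), 300 wide (its y), rim 110 mm high. Origin: centre of its underside; x points away from the robot, with some yaw; z up. Its lid (5 mm clear acrylic, black LED board with white dots beneath, upper face 115 mm high) is hinged along the edge nearest the robot; the far edge lifts. A steel carry handle straddles it.
- handle (a joint): Angle of the carry handle, rad: 0 = upright over the case, positive = towards the robot, 1.571 = level, at its end stop. Starts at -0.60 to 0.05. Stiff: stays where left, 2 to 3 N at the bar moves it. From 1.2 two sprung balls resist the arms (5 to 10 N in all); past 1.45 they snap in behind and keep it down (seated: above 1.50). Unless down, the bar stops the lid short of 50 degrees.
- handle_pivot (a point): Point on the handle's pivot axis midway between the two ends of the case: 95 mm above the bench, over the case's centre. The axis is the case's y. Fixed to the case.
- handle_grip (a point): Centre of the handle's cross bar, 140 mm from the pivot axis, moving with the handle. The bar is parallel to the case's y: black rubber sleeve, 22 mm diameter, 130 mm long, 12 mm steel rod beside it, a flat steel arm 160 mm to each side. Seated it is 95 mm above the bench, its centre 48 mm from the lid's near edge.
- lid (a joint): Opening angle of the lid, rad: 0 = shut, level; it grows as the far edge rises; 60 degrees = 1.047; stops at 1.50. No friction: it falls shut from any angle when let go. Lid about 0.5 kg; holding it takes 1 to 3 N at the knob.
- lid_hinge (a point): Middle of the lid's hinge line, at the near top edge of the case: 92 mm towards the robot from the case's centre, 112.5 mm above the bench. The hinge line is parallel to the case's y. Fixed to the case.
- knob (a point): Centre of the flat top of the lid's knob: black plastic cylinder, 28 mm diameter, standing 36 mm out of the lid's upper face, square to it. Lid shut: 156 mm beyond the hinge line (case's x), 38.5 mm above it, on the lid's middle line, so 151 mm above the bench. It moves with the lid.
- cover: The lid itself with its LED board and knob, 184 mm from hinge to free edge, 304 mm wide. Origin: middle of the hinge line, halfway through the 5 mm plate; x runs from the hinge to the free edge, z out of the upper face.
- bin: Bystander: blue open plastic bin, 165 x 88 x 45 mm, holding two balls. Origin under its centre.
- ball1: Bystander: red plastic ball, 70 mm diameter, lying in the bin.
- ball2: Bystander: yellow plastic ball, 70 mm diameter, lying in the bin.
- tape: Bystander: grey and green tape measure, 75 x 40 x 68 mm, standing beside the case. Origin under its centre.
- screwdriver: Bystander: screwdriver with an orange handle, about 180 mm long, lying beyond the case. Origin under its centre.

How it is judged:
By the outcome, as a careful person would: the job done as asked, in the order asked, and still so for the second after the job is handed in, while the arm keeps its last pose, push and grip.
It also fails if it takes over 54 s, if anything falls off the work surface, if the arm or the gripper's body presses on something with over 40 N, if the wrist force passes 120 N, or if a joint passes its speed limit or range.

## Working session

There is one attempt and no reset: what is moved stays moved. The work goes in short steps, Python scripts to look and compute and a shell command to move; the robot and the scene stay as the last step left them, time stands still between calls to the robot, and variables do not carry over. Pictures are saved under pics/ and viewed, and the job is handed in when it is done.

```bash
ls; mkdir -p pics
python3 - <<'E'
from plant import ctrl
import cv2
print(ctrl.get_obs(), ctrl.tip_extent)
for n in ("scene","top"):
    s=ctrl.snapshot(n); cv2.imwrite(f"pics/{n}0.png",s["img"]); print(n,s["fx"],s["cx"],s["cy"],s["R"],s["t"])
E
```

```text
pics
{'clock': 0.0, 'joint_pos': array([-5.88387671e+01,  2.05932418e+01,  6.33803413e-01, -1.92459915e-02,
       -7.01348277e+01, -1.65062529e+01]), 'qvel': array([ 0.03476283,  0.03237786,  0.00822365,  0.02851545,  0.03742872,
       -0.14971719]), 'tau': array([ 2.91819691e-03, -5.82720423e+01,  2.93063146e+01,  6.99763834e+00,
        6.72334674e-03, -1.74332413e-04]), 'tool_pos': array([ 0.17062553, -0.65261165,  0.24260524]), 'orientation': array([ 1.79904478e+02, -9.43871360e-03, -1.65351567e+02]), 'force': array([-0.06325263,  0.53025503,  0.35174193]), 'moment': array([0.01555417, 0.03058953, 0.04240445]), 'opening': 0.08771395331864248} 0.017
scene 493.04229789992075 282.1459608532441 212.42456038435787 [[ 0.19349971  0.98103939  0.01093524]
 [ 0.65077013 -0.12000062 -0.74973201]
 [-0.7342044   0.15218926 -0.66165121]] [-0.12195129 -0.25530646  1.94550985]
top 449.3323488615162 277.30641948672996 212.7971398401085 [[ 0.00427542 -0.99997187  0.00616296]
 [-0.99832546 -0.00462376 -0.05766195]
 [ 0.05768883 -0.00590611 -0.99831714]] [-0.01852844  0.61253008  1.54125927]
```

View pics/scene0.png

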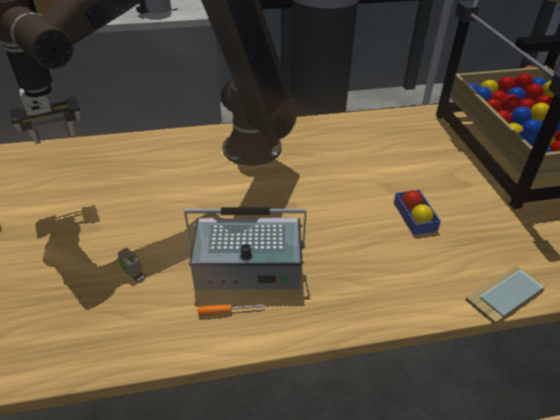

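View pics/top0.png

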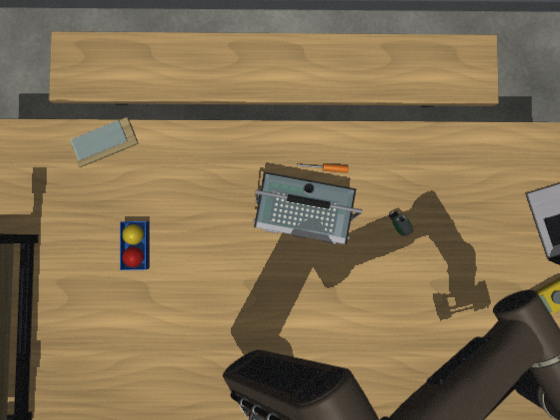

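Run:
```python
import cv2
t=cv2.imread("pics/top0.png")[150:260,240:380]; cv2.imwrite("pics/top0c.png",cv2.resize(t,None,fx=5.5,fy=5.4,interpolation=cv2.INTER_CUBIC))
t=cv2.imread("pics/scene0.png")[195:320,175:315]; cv2.imwrite("pics/scene0c.png",cv2.resize(t,None,fx=4.8,fy=4.8,interpolation=cv2.INTER_CUBIC))
```

```text
(no output)
```

View pics/top0c.png

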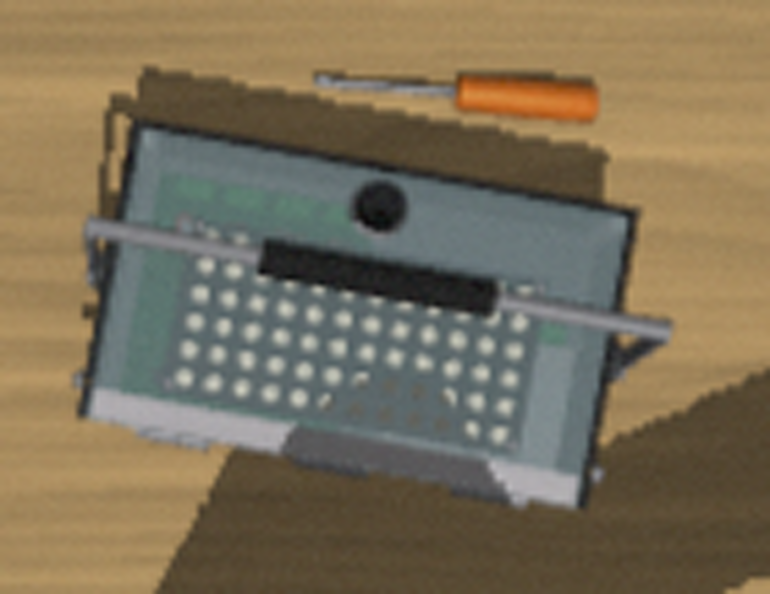

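View pics/scene0c.png

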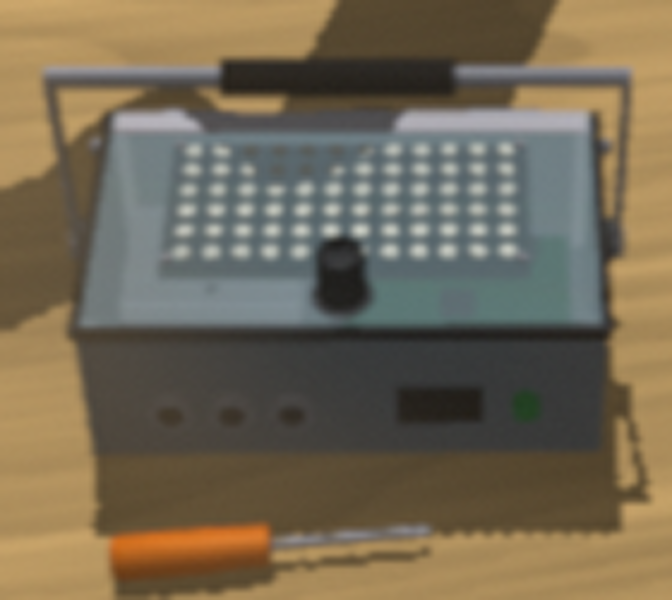

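```bash
cat > h.py <<'E'
import numpy as np
from plant import ctrl
def proj(s,X):
    c=np.asarray(X)@np.array(s["R"]).T+np.array(s["t"]); return np.c_[s["fx"]*c[:,0]/c[:,2]+s["cx"], s["fy"]*c[:,1]/c[:,2]+s["cy"]]
def pts(p):
    x,y,yaw,h=p[:4]; lid=p[4] if len(p)>4 else 0
    P=[[-.092,.152,.115],[-.092,-.152,.115],[.092,-.152,.115],[.092,.152,.115],[.064,0,.151]]
    g=lambda yy:[-.140*np.sin(h),yy,.095+.140*np.cos(h)]
    P+= [g(0),g(.16),g(-.16)]
    c,s=np.cos(yaw),np.sin(yaw)
    return np.array(P)@np.array([[c,s,0],[-s,c,0],[0,0,1]])+[x,y,0]
E
cat > fit.py <<'E'
from h import *
from scipy.optimize import least_squares
T=ctrl.snapshot("top");S=ctrl.snapshot("scene")
# order: nearleft(+y), nearright(-y), farright(-y), farleft(+y), knob, bar c, bar+y, bar -y
mt=np.array([[80,418],[585,507],[637,210],[133,122],[380,206],[378,277],[88,228],[670,330]])/[5.5,5.4]+[240,150]
ms=np.array([[592,113],[110,113],[75,330],[608,330],[343,253],[337,77],[630,75],[45,75]])/4.8+[175,195]
f=lambda p:np.r_[proj(T,pts(p))-mt,proj(S,pts(p))-ms].ravel()
r=least_squares(f,[.6,0,0,0],loss='soft_l1'); print(r.x,np.degrees(r.x[2:4])); print(r.fun.reshape(-1,2).round(1).tolist())
print(pts(r.x).round(4).tolist())
E
python3 fit.py
```

```text
[ 0.62384498 -0.10352596 -0.17619139 -0.0827138 ] [-10.09502294  -4.73915182]
[[-1.2, -0.2], [-0.8, 0.1], [-0.6, -0.4], [-0.5, -0.8], [-0.4, -0.9], [-0.9, -0.1], [-0.8, -0.6], [-1.4, -0.3], [0.2, -1.0], [-1.9, -0.5], [-2.3, 0.2], [-0.2, -0.5], [-1.5, -0.9], [-0.8, -0.5], [-1.6, -0.4], [-0.5, 0.1]]
[[0.5599, 0.0622, 0.115], [0.5066, -0.237, 0.115], [0.6878, -0.2693, 0.115], [0.7411, 0.03, 0.115], [0.6869, -0.1147, 0.151], [0.6352, -0.1056, 0.2345], [0.6633, 0.052, 0.2345], [0.6072, -0.2631, 0.2345]]
```

```bash
cat >> h.py <<'E'
from scipy.spatial.transform import Rotation as Ro
def Rd(rpy): return Ro.from_euler('xyz',rpy,degrees=True)
def to(pos,rpy,n=1,o=None):
    o=o or ctrl.get_obs(); R=Rd(o["orientation"])
    d=R.inv().apply(np.array(pos)-o["tool_pos"]); r=(R.inv()*Rd(rpy)).as_rotvec()
    print("shift",d.round(4).tolist(),"rot",r.round(4).tolist(),"F",o["force"].round(1),"t",o["clock"])
E
python3 -c "
from h import *
to([.635,-.106,.32],[180,0,-100])"
```

```text
shift [-0.5875, 0.4116, -0.0767] rot [0.001, 0.0005, -1.1405] F [ 0.3 -0.6 -0.5] t 0.2
```

```bash
python3 -m handwheel '[[0,0,-0.04,0,0,0],[-0.03,0.02,-0.077,0,0,-0.1],[-0.075,0.052,-0.077,0,0,-0.25],[-0.12,0.084,-0.077,0,0,-0.4],[-0.165,0.115,-0.077,0,0,-0.55],[-0.21,0.147,-0.077,0,0,-0.7],[-0.255,0.178,-0.077,0,0,-0.85],[-0.3,0.21,-0.077,0,0,-1.0]]' -1; python3 -c "
from h import *
to([.635,-.106,.32],[180,0,-100])"
```

```text
clock: 1.2
tool_pos: [0.4087, -0.3724, 0.3206]
orientation: [-180.0, 0.0, -107.8]
force: [0.6, -0.5, -0.3]
opening: 0.0875
shift [-0.3227, -0.1342, 0.0007] rot [-0.0002, 0.0, -0.1355] F [ 0.6 -0.5 -0.3] t 1.2
```

```bash
python3 -m handwheel '[[-0.046,-0.019,0,0,0,-0.02],[-0.092,-0.038,0,0,0,-0.05],[-0.138,-0.057,0,0,0,-0.08],[-0.184,-0.077,0,0,0,-0.12],[-0.23,-0.096,0,0,0,-0.136],[-0.276,-0.115,0,0,0,-0.136],[-0.323,-0.134,0,0,0,-0.136],[-0.323,-0.134,0,0,0,-0.136]]' -1; python3 -c "
from h import *
import cv2
to([.635,-.106,.2345],[180,0,-100])
for n in ('wrist','scene'):
  s=ctrl.snapshot(n); cv2.imwrite('pics/%s1.png'%n,s['img'] if n=='wrist' else cv2.resize(s['img'][150:320,150:350],None,fx=3.5,fy=3.5))"
```

```text
clock: 2.2
tool_pos: [0.6369, -0.1056, 0.319]
orientation: [179.9, -0.0, -100.1]
force: [-0.8, -0.5, -0.9]
opening: 0.0877
shift [0.0007, 0.0016, 0.0845] rot [0.0018, -0.0001, -0.0015] F [-0.8 -0.5 -0.9] t 2.2
```

View pics/wrist1.png

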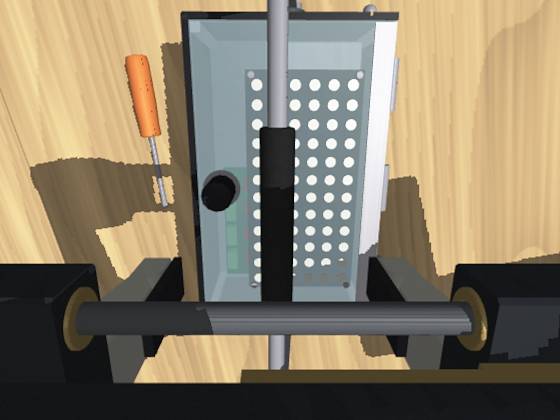

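View pics/scene1.png

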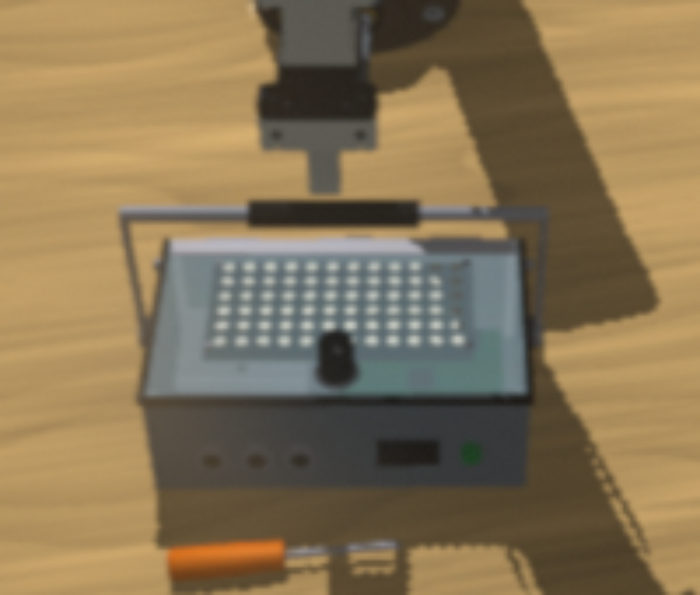

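```bash
python3 - <<'E'
from h import *
s=ctrl.snapshot("wrist")
print(proj(s,pts([0.62384498,-0.10352596,-0.17619139,-0.0827138])).round(1).tolist())
E
python3 -m handwheel '[[0,0.002,0.028,0,0,0],[0,0.002,0.056,0,0,0],[0.001,0.002,0.086,0,0,0],[0.001,0.002,0.086,0,0,0]]' -1
python3 -m handwheel '[[0,0,0,0,0,0],[0,0,0,0,0,0],[0,0,0,0,0,0],[0,0,0,0,0,0],[0,0,0,0,0,0],[0,0,0,0,0,0],[0,0,0,0,0,0]]' 1
```

```text
[[371.0, 326.1], [397.4, 15.5], [181.1, 15.9], [202.3, 326.5], [216.2, 199.7], [276.7, 231.4], [276.8, 424.1], [276.5, -53.2]]
clock: 2.85
tool_pos: [0.6313, -0.11, 0.2328]
orientation: [179.8, -0.0, -100.4]
force: [0.2, -0.8, 0.9]
opening: 0.0874
clock: 3.72
tool_pos: [0.6334, -0.109, 0.2346]
orientation: [-180.0, -0.0, -100.3]
force: [2.3, -0.7, 0.6]
opening: 0.0231
```

Run:
```python
import numpy as np
p=np.radians(np.r_[-4.7,np.linspace(-4.7,90,17)[1:]])
y=.14*(np.sin(p)-np.sin(p[0]));z=.14*(np.cos(p[0])-np.cos(p))
for k in (0,8):
  print(np.c_[y[k:k+9]-y[k],z[k:k+9]-z[k]].round(3).tolist())
```

```text
[[0.0, 0.0], [0.014, -0.0], [0.029, 0.001], [0.043, 0.003], [0.057, 0.007], [0.07, 0.013], [0.083, 0.019], [0.095, 0.027], [0.106, 0.037]]
[[0.0, 0.0], [0.01, 0.01], [0.019, 0.022], [0.027, 0.034], [0.033, 0.047], [0.038, 0.06], [0.042, 0.074], [0.044, 0.089], [0.045, 0.103]]
```

```bash
python3 -m handwheel '[[0,0.014,0,0,0,0],[0,0.029,0.001,0,0,0],[0,0.043,0.003,0,0,0],[0,0.057,0.007,0,0,0],[0,0.07,0.013,0,0,0],[0,0.083,0.019,0,0,0],[0,0.095,0.027,0,0,0],[0,0.106,0.037,0,0,0]]' 1; python3 -c "
from h import *
import cv2
to([.635,-.106,.2345],[180,0,-100])
s=ctrl.snapshot('scene'); cv2.imwrite('pics/s2.png',cv2.resize(s['img'][150:320,150:350],None,fx=3.5,fy=3.5))"
```

```text
clock: 4.72
tool_pos: [0.5284, -0.0896, 0.197]
orientation: [-180.0, 0.0, -100.2]
force: [6.3, 3.5, 1.2]
opening: 0.0213
shift [-0.0028, -0.1078, -0.0374] rot [-0.0005, 0.0007, -0.0043] F [6.3 3.5 1.2] t 4.725
```

View pics/s2.png

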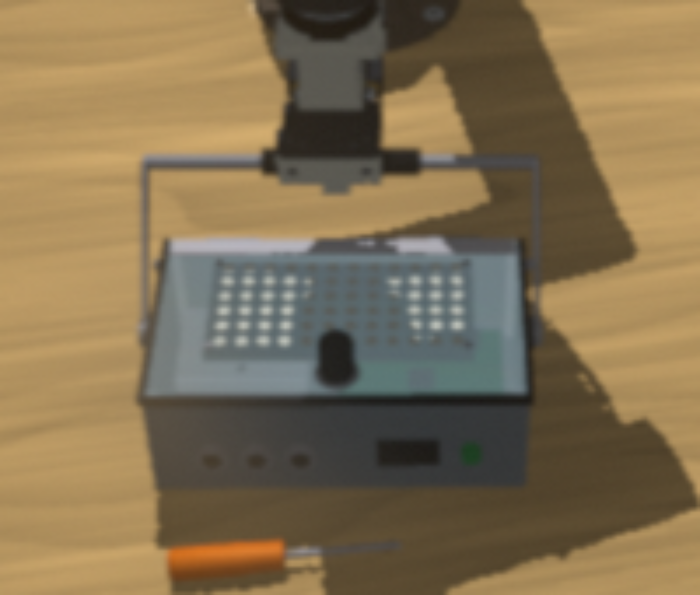

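```bash
python3 -m handwheel '[[0,0.01,0.01,0,0,0],[0,0.019,0.022,0,0,0],[0,0.027,0.034,0,0,0],[0,0.033,0.047,0,0,0],[0,0.038,0.06,0,0,0],[0,0.042,0.074,0,0,0],[0,0.044,0.088,0,0,0],[0,0.045,0.102,0,0,0]]' 1;  python3 -c "
from h import *
import cv2
to([.486,-.079,.095],[180,0,-100])"
```

```text
clock: 5.78
tool_pos: [0.486, -0.0819, 0.0956]
orientation: [-179.8, 0.0, -100.2]
force: [5.2, 2.8, 21.2]
opening: 0.0211
shift [-0.0028, 0.0005, 0.0006] rot [-0.0031, 0.0006, -0.0036] F [ 5.2  2.8 21.2] t 5.775
```

```bash
python3 -m handwheel '[[0,0,0.002,0,0,0],[0,0,0.003,0,0,0],[0,0,0.003,0,0,0]]' 1;  python3 -c "
from h import *
import cv2
to([.486,-.079,.095],[180,0,-100])
s=ctrl.snapshot('scene'); cv2.imwrite('pics/s3.png',cv2.resize(s['img'][150:320,150:350],None,fx=3.5,fy=3.5))"
```

```text
clock: 6.15
tool_pos: [0.486, -0.082, 0.0948]
orientation: [-179.8, 0.0, -100.2]
force: [0.4, 3.9, 26.3]
opening: 0.0212
shift [-0.003, 0.0006, -0.0002] rot [-0.0033, 0.0, -0.0028] F [ 0.4  3.9 26.3] t 6.15
```

View pics/s3.png

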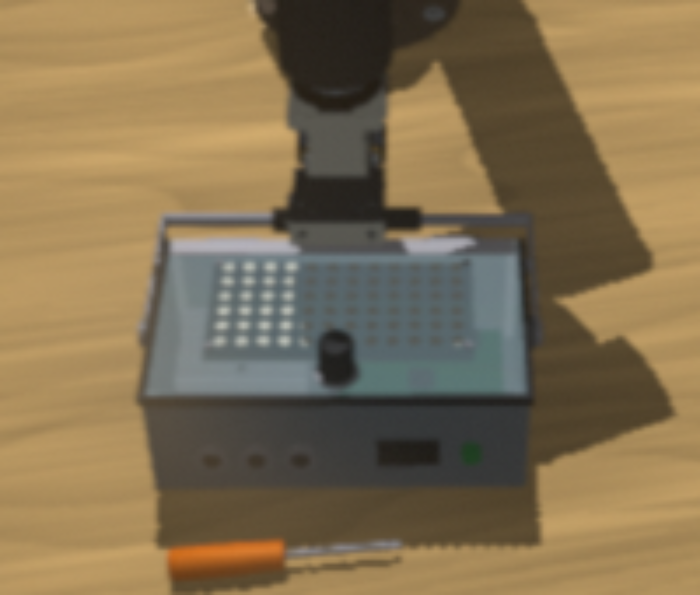

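```bash
python3 -c "
from h import *
s=ctrl.snapshot('scene')
for d in (80,83,86,90): print(d,proj(s,pts([0.6238,-0.1035,-0.1762,np.radians(d)]))[5:].round(1).tolist())"
python3 -m handwheel '[[0,0,-0.002,0,0,0],[0,0,-0.003,0,0,0],[0,0,-0.003,0,0,0]]' 0.23
```

```text
80 [[247.9, 206.6], [300.5, 206.4], [195.0, 206.8]]
83 [[248.0, 208.2], [300.4, 208.0], [195.2, 208.4]]
86 [[248.0, 209.8], [300.3, 209.6], [195.5, 210.0]]
90 [[248.2, 212.2], [300.2, 212.0], [195.9, 212.4]]
clock: 6.62
tool_pos: [0.4829, -0.0825, 0.0946]
orientation: [179.8, -0.1, -100.3]
force: [0.2, 0.4, 0.5]
opening: 0.0338
```

```bash
python3 -m handwheel '[[0,0,-0.03,0,0,0],[0,0,-0.08,0,0,0],[0,0,-0.13,0,0,-0.15],[0,-0.02,-0.17,0,0,-0.33],[0,-0.06,-0.18,0,0,-0.51],[0,-0.1,-0.18,0,0,-0.69],[0,-0.14,-0.18,0,0,-0.87],[0,-0.17,-0.18,0,0,-1.05]]' -
python3 -c "
from h import *
import cv2
to([.672,-.112,.26],[180,0,-10])
s=ctrl.snapshot('scene'); cv2.imwrite('pics/s4.png',cv2.resize(s['img'][150:320,150:350],None,fx=3.5,fy=3.5))"
```

```text
clock: 7.62
tool_pos: [0.6524, -0.1128, 0.2738]
orientation: [179.9, 0.1, -39.8]
force: [-0.4, 0.5, 0.2]
opening: 0.0336
shift [0.0145, -0.0132, 0.0137] rot [0.0015, 0.003, -0.5198] F [-0.4  0.5  0.2] t 7.625
```

View pics/s4.png

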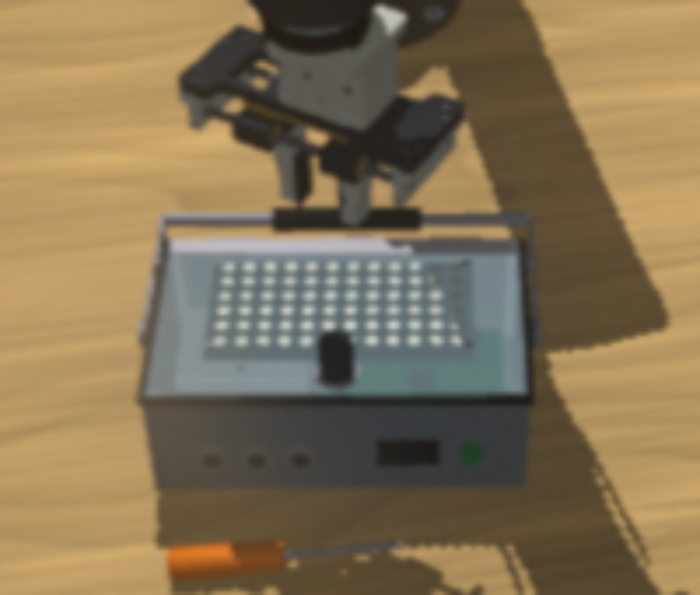

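```bash
python3 -m handwheel '[[-0.01,-0.02,0,0,0,-0.15],[-0.02,-0.025,0,0,0,-0.3],[-0.03,-0.028,0,0,0,-0.45],[-0.03,-0.028,0,0,0,-0.52],[-0.03,-0.028,0,0,0,-0.52]]' -1
python3 -c "
from h import *
import cv2
to([.589,-.0974,.26],[180,-60,-10])
s=ctrl.snapshot('wrist'); cv2.imwrite('pics/w5.png',s['img'])
print(proj(s,pts([0.6238,-0.1035,-0.1762,1.571])).round(1).tolist())
"
```

```text
clock: 8.3
tool_pos: [0.6462, -0.0716, 0.2746]
orientation: [180.0, 0.1, -10.4]
force: [-0.2, -0.1, 0.3]
opening: 0.0781
shift [-0.0516, 0.0357, 0.0147] rot [0.0038, 1.0493, -0.0054] F [-0.2 -0.1  0.3] t 8.3
[[151.1, 313.0], [475.5, 311.4], [511.7, 106.7], [127.0, 108.7], [324.0, 149.0], [310.1, 342.5], [154.5, 343.2], [465.8, 341.7]]
```

View pics/w5.png

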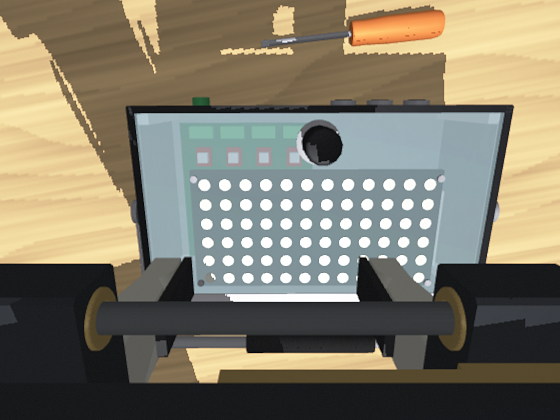

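```bash
python3 -m handwheel '[[-0.007,0.005,0.002,0,0.15,0],[-0.014,0.01,0.004,0,0.3,0],[-0.022,0.015,0.006,0,0.45,0],[-0.03,0.02,0.008,0,0.6,0],[-0.037,0.025,0.01,0,0.75,0],[-0.044,0.03,0.012,0,0.9,0],[-0.052,0.036,0.015,0,1.049,0],[-0.052,0.036,0.015,0,1.049,0]]' -1
python3 -c "
from h import *
o=ctrl.get_obs(); print(o['joint_pos'].round(1))
to([.589,-.0974,.26],[180,-60,-10])
to([.687,-.1147,.20],[180,0,-10])
"
```

```text
clock: 9.35
tool_pos: [0.5773, -0.0903, 0.3623]
orientation: [178.9, -47.5, -11.5]
force: [10.0, 76.9, 1.9]
opening: 0.0877
[ -8.8 -14.6 -57.4  95.5  -3.   -7.3]
shift [-0.0668, 0.0032, 0.0786] rot [0.0395, 0.2177, -0.0135] F [10.  76.9  1.9] t 9.35
shift [-0.0439, -0.0015, 0.1925] rot [0.0282, -0.8294, -0.0323] F [10.  76.9  1.9] t 9.35
```

```bash
python3 -m handwheel '[[0,0,0.0,0.004,-0.1,0],[0,0,0,0.007,-0.2,0],[0,0,0,0.01,-0.3,-0.01],[0,0,0,0.014,-0.4,-0.015]]' -1
python3 -c "
from h import *
o=ctrl.get_obs(); print(o['joint_pos'].round(2).tolist(),o['tool_pos'].round(4).tolist(),o['orientation'].round(2).tolist())
to([.65,-.1082,.28],[180,0,-10])
"
```

```text
clock: 9.85
tool_pos: [0.5828, -0.1028, 0.3708]
orientation: [177.6, -34.6, -12.0]
force: [1.2, -4.1, 2.0]
opening: 0.0875
[18.05, -10.14, -37.54, 31.93, -37.23, 37.84] [0.5828, -0.1028, 0.3708] [177.62, -34.61, -11.98]
shift [0.0035, -0.0133, 0.1123] rot [0.0506, -0.6033, -0.0461] F [ 1.2 -4.1  2. ] t 9.85
```

```bash
python3 -m handwheel '[[0,-0.002,0.015,0.01,-0.12,-0.01],[0,-0.005,0.03,0.02,-0.24,-0.02],[0.001,-0.007,0.05,0.03,-0.36,-0.03],[0.002,-0.01,0.07,0.04,-0.48,-0.04],[0.003,-0.013,0.09,0.05,-0.6,-0.046],[0.0035,-0.013,0.11,0.05,-0.603,-0.046],[0.0035,-0.013,0.112,0.05,-0.603,-0.046]]' -1
python3 -c "
from h import *
o=ctrl.get_obs(); print(o['joint_pos'].round(2).tolist(),o['tool_pos'].round(4).tolist(),o['orientation'].round(2).tolist())
to([.65,-.1082,.28],[180,0,-10])
"
```

```text
clock: 10.72
tool_pos: [0.6516, -0.11, 0.2792]
orientation: [179.8, -0.1, -10.1]
force: [-0.1, 0.8, -0.5]
opening: 0.0875
[7.44, 18.06, 1.6, 0.27, -73.46, 72.37] [0.6516, -0.11, 0.2792] [179.77, -0.15, -10.11]
shift [-0.0018, -0.0015, -0.0008] rot [0.004, -0.0026, -0.002] F [-0.1  0.8 -0.5] t 10.725
```

```bash
cat > fk.py <<'E'
import numpy as np
from scipy.spatial.transform import Rotation as Ro
from scipy.optimize import least_squares
D=[([-58.8388,20.5932,.6338,-.0192,-70.1348,-16.5063],[.17063,-.65261,.24261],[179.904,-.0094,-165.352]),
([18.05,-10.14,-37.54,31.93,-37.23,37.84],[0.5828,-0.1028,0.3708],[177.62,-34.61,-11.98]),
([7.44,18.06,1.6,0.27,-73.46,72.37],[0.6516,-0.11,0.2792],[179.77,-0.15,-10.11]),
([ -8.8,-14.6,-57.4,95.5,-3.,-7.3],[0.5773,-0.0903,0.3623],[178.9,-47.5,-11.5])]
E=lambda a,d:Ro.from_euler(a,d,degrees=True)
def fk(q,p,s4=1,s6=1):
    r0,z0,a2,a3,d4,d6,d1,dw=p
    R=E('z',q[0]); x=R.apply([r0,d1,z0])
    R=R*E('y',q[1]); x=x+R.apply([0,0,a2])
    R=R*E('y',-q[2]); x=x+R.apply([d4,0,a3])   # forearm along x
    R=R*E('x',s4*q[3])
    R=R*E('y',-q[4]); x=x+R.apply([d6,dw,0])
    R=R*E('x',s6*q[5])
    # tool z along x of this frame
    return x,R*T
T=Ro.from_matrix(np.array([[0,0,1],[0,-1,0],[1,0,0.]]).astype(float)) # placeholder
E
python3 - <<'E'
import fk
from fk import *
# orientation: find constant tool rotation per sign choice
for s4 in(1,-1):
  for s6 in (1,-1):
    fk.T=Ro.identity()
    Ts=[(fk.fk(q,[0]*8,s4,s6)[1].inv()*Rd) for q,_,o in D for Rd in [Ro.from_euler('xyz',o,degrees=True)]]
    m=Ro.concatenate(Ts).mean(); print(s4,s6,[round(np.degrees((m.inv()*t).magnitude()),2) for t in Ts],m.as_matrix().round(2).tolist())
E
```

```text
Traceback (most recent call last):
AttributeError: 'function' object has no attribute 'fk'
```

Run:
```python
import fk as F
D=F.D;Ro=F.Ro;np=F.np
for s4 in(1,-1):
  for s6 in (1,-1):
    F.T=Ro.identity()
    Ts=[F.fk(q,[0]*8,s4,s6)[1].inv()*Ro.from_euler('xyz',o,degrees=True) for q,_,o in D]
    m=Ro.concatenate(Ts).mean(); print(s4,s6,[round(np.degrees((m.inv()*t).magnitude()),2) for t in Ts],m.as_matrix().round(2).tolist())
    f=lambda p:np.ravel([F.fk(q,p,s4,s6)[0]-x for q,x,_ in D])
    r=F.least_squares(lambda p:np.r_[f(p),1e-4*(p-.2)],[0.1,.3,.4,.1,.4,.2,-.1,-.1]); print(r.x.round(4),(f(r.x)*1e3).round(1))
```

```text
1 1 [np.float64(174.88), np.float64(32.33), np.float64(15.84), np.float64(25.61)] [[-0.06, -0.25, 0.97], [0.89, -0.46, -0.06], [0.46, 0.85, 0.24]]
[ 1.4448 -0.7405  0.1563  0.3292 -1.0082 -0.2529 -0.0251 -0.1704] [  6.3 -17.5  69.7 -17.2  23.6 -73.3 -12.3  -4.7 -17.6   0.4 -21.3  21.2]
1 -1 [np.float64(23.24), np.float64(40.75), np.float64(22.86), np.float64(171.0)] [[-0.15, -0.16, 0.98], [-0.93, -0.32, -0.19], [0.34, -0.93, -0.1]]
[ 1.4448 -0.7405  0.1563  0.3292 -1.0082 -0.2529 -0.0251 -0.1704] [  6.3 -17.5  69.7 -17.2  23.6 -73.3 -12.3  -4.7 -17.6   0.4 -21.3  21.2]
-1 1 [np.float64(64.2), np.float64(44.49), np.float64(113.55), np.float64(45.82)] [[0.0, -0.0, 1.0], [-0.86, -0.52, 0.0], [0.52, -0.86, -0.0]]
[ 9.000e-04  1.967e-01  6.018e-01  1.400e-03  4.621e-01  3.609e-01
 -4.000e-04 -1.914e-01] [ 0.  -0.1  0.   0.  -0.  -0.  -0.1  0.   0.  -0.   0.   0. ]
-1 -1 [np.float64(0.03), np.float64(0.03), np.float64(0.03), np.float64(0.09)] [[0.0, -0.0, 1.0], [-1.0, 0.0, 0.0], [-0.0, -1.0, -0.0]]
[ 9.000e-04  1.967e-01  6.018e-01  1.400e-03  4.621e-01  3.609e-01
 -4.000e-04 -1.914e-01] [ 0.  -0.1  0.   0.  -0.  -0.  -0.1  0.   0.  -0.   0.   0. ]
```

```bash
cat > ik.py <<'E'
import numpy as np
from scipy.spatial.transform import Rotation as Ro
from scipy.optimize import least_squares
import fk as F
F.T=Ro.from_matrix([[0,0,1],[-1,0,0],[0,-1,0]]); P=[.0009,.1967,.6018,.0014,.4621,.3609,-.0004,-.1914]
lo=np.array([-176.03,-82.01,-58.28,-173.87,-174.79,-.11]); lo[5]=-173.66
hi=np.array([176.03,121.73,71.71,95.51,-.11,173.66])
def FK(q): return F.fk(q,P,-1,-1)
def IK(x,R,q0,reg=1e-5):
    f=lambda q:(lambda a:np.r_[(a[0]-x)*3,(R.inv()*a[1]).as_rotvec(),reg*(q-q0)])(FK(q))
    q0=np.clip(q0,lo+.05,hi-.05)
    r=least_squares(f,q0,bounds=(lo,hi),x_scale=30); a=FK(r.x)
    return r.x,np.linalg.norm(a[0]-x),np.degrees((R.inv()*a[1]).magnitude())
C=np.array([.6240,-.1035,0]); YAW=np.degrees(-.1762)
def lidpose(th): # deg -> R,hinge
    Rc=Ro.from_euler('z',YAW,degrees=True); return Rc*Ro.from_euler('y',-th,degrees=True), C+Rc.apply([-.092,0,.1125])
def tool(th,gam,delt,depth=.014):
    R,h=lidpose(th); # tool in lid frame: tool x->lid x, y->-y, z->-z ; gam about knob axis, delt tilt about tool y (lean back)
    G=Ro.from_euler('z',gam,degrees=True)*Ro.from_euler('y',delt,degrees=True)*Ro.from_euler('x',180,degrees=True)
    p=h+R.apply([.156,0,.0385-depth]); return p,R*G
def margin(q): return np.minimum(q-lo,hi-q)
E
cat > search.py <<'E'
from ik import *
from h import ctrl
q0=np.array(ctrl.get_obs()["joint_pos"])
for delt in (0,10,20,30,40):
  for gam in (-30,-15,0,15,30,45,60,150,165,180,195,210):
    best=None
    q=q0.copy(); ok=True; worst=1e9; step=0
    for th in np.r_[0:61:6]:
        qp=q
        # first approach from q0 via IK
        q,e,a=IK(*tool(th,gam,delt),q)
        if e>.001 or a>.5: ok=False;break
        worst=min(worst,margin(q).min()); 
        if th>0: step=max(step,abs(q-qp).max())
    if ok: print(delt,gam,round(worst,1),round(step,1),q.round(0).tolist())
    else: print(delt,gam,'fail at',th) if gam==0 else 0
E
python3 search.py
```

```text
0 0 fail at 36
10 0 fail at 48
20 0 fail at 60
30 -30 27.5 8.3 [5.0, -2.0, -30.0, -12.0, -28.0, 62.0]
30 -15 21.4 9.7 [12.0, -3.0, -37.0, 9.0, -25.0, 50.0]
30 0 14.9 12.4 [15.0, -3.0, -43.0, 30.0, -25.0, 41.0]
30 15 9.8 15.3 [15.0, -3.0, -48.0, 48.0, -27.0, 36.0]
30 30 5.8 16.4 [15.0, -2.0, -52.0, 64.0, -30.0, 33.0]
30 45 2.3 15.9 [14.0, -1.0, -56.0, 79.0, -35.0, 32.0]
30 210 12.1 26.5 [-51.0, 18.0, -46.0, -121.0, -73.0, 94.0]
40 -30 36.4 6.9 [-1.0, 2.0, -18.0, -21.0, -45.0, 73.0]
40 -15 35.0 8.1 [7.0, 2.0, -23.0, -4.0, -43.0, 65.0]
40 0 29.1 8.1 [14.0, 1.0, -29.0, 12.0, -42.0, 58.0]
40 15 23.0 8.9 [19.0, 2.0, -35.0, 28.0, -43.0, 52.0]
40 30 17.1 10.4 [22.0, 3.0, -41.0, 43.0, -45.0, 47.0]
40 45 11.4 10.8 [24.0, 4.0, -47.0, 57.0, -48.0, 43.0]
40 60 6.0 10.5 [25.0, 6.0, -52.0, 70.0, -52.0, 41.0]
40 210 13.4 18.5 [-52.0, 31.0, -45.0, -119.0, -89.0, 103.0]
```

```bash
cat > plan.py <<'E'
import sys
from h import *
import ik
def rel(p,R,label='',o=None):
    o=o or ctrl.get_obs(); R0=Rd(o["orientation"])
    print(label,"shift",R0.inv().apply(p-o["tool_pos"]).round(4).tolist(),"rot",(R0.inv()*R).as_rotvec().round(4).tolist())
E
python3 - <<'E'
from plan import *
q=ctrl.get_obs()["joint_pos"]
p,R=ik.tool(0,-15,35,.012)
print(p,R.as_euler('xyz',degrees=True),R.apply([0,0,1]))
rel(p-R.apply([0,0,.07]),R,'pre'); q1=ik.IK(p-R.apply([0,0,.07]),R,q); print(q1)
print(ik.IK(p,R,q1[0]))
E
```

```text
[ 0.68700908 -0.11471854  0.139     ] [180.          35.         -25.09551635] [-0.51943196  0.24327015 -0.81915204]
pre shift [0.0743, 0.0084, 0.0831] rot [0.0834, -0.6104, 0.2522]
(array([  -2.11959103,   50.13194437,   44.6439715 ,  -14.49719704,
       -116.57133907,   64.25023317]), np.float64(2.4872942864938095e-07), np.float64(4.6310088583897456e-05))
(array([  -1.0771962 ,   47.59237518,   31.97715698,  -14.0928514 ,
       -106.50391293,   65.86737063]), np.float64(4.7316994863734906e-08), np.float64(8.965492403991008e-06))
```

```bash
python3 -m handwheel '[[0.02,0.002,0,0.015,-0.12,0.05],[0.04,0.004,0.01,0.03,-0.24,0.1],[0.055,0.006,0.025,0.045,-0.36,0.15],[0.065,0.008,0.045,0.06,-0.48,0.2],[0.074,0.008,0.065,0.083,-0.61,0.252],[0.074,0.008,0.083,0.083,-0.61,0.252],[0.074,0.008,0.083,0.083,-0.61,0.252]]' -1
python3 - <<'E'
from plan import *
import cv2
p,R=ik.tool(0,-15,35,.012)
o=ctrl.get_obs(); print(o["joint_pos"].round(1))
rel(p,R,'grasp')
for n in('wrist','scene'):
  s=ctrl.snapshot(n); cv2.imwrite(f'pics/{n}6.png',s['img'] if n=='wrist' else cv2.resize(s['img'][150:320,150:350],None,fx=3.5,fy=3.5))
  print(proj(s,pts([0.624,-0.1035,-0.1762,1.571])).round(1).tolist()[2:5])
E
```

```text
clock: 11.6
tool_pos: [0.7232, -0.1304, 0.1984]
orientation: [-180.0, 34.9, -24.9]
force: [0.1, -0.0, 1.0]
opening: 0.0876
[  -2.    49.9   44.5  -14.4 -116.5   64.3]
grasp shift [0.0016, 0.001, 0.0713] rot [0.0012, -0.0026, 0.0021]
[[547.7, 122.6], [52.3, 215.7], [277.5, 250.7]]
[[188.4, 264.0], [301.5, 263.3], [244.9, 246.8]]
```

View pics/wrist6.png

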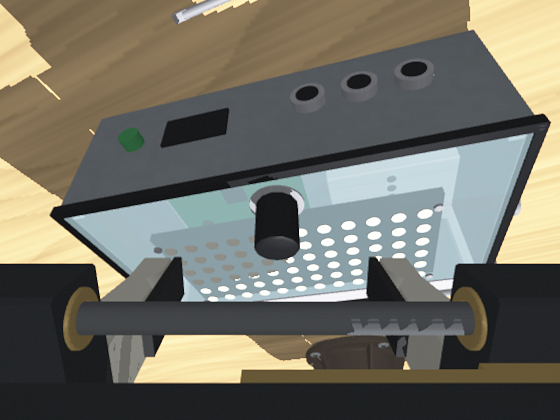

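View pics/scene6.png

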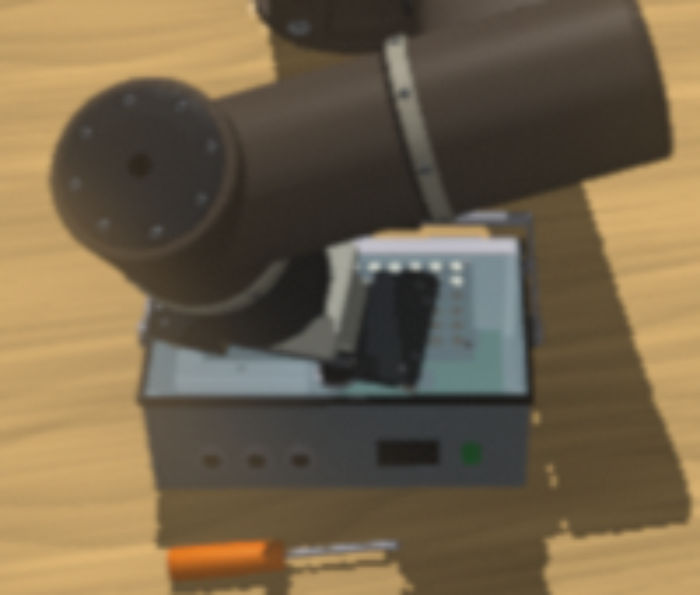

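```bash
python3 -m handwheel '[[0.001,0,0.02,0,0,0],[0.001,0.001,0.04,0,0,0],[0.001,0.001,0.06,0,0,0],[0.001,0.001,0.071,0,0,0],[0.001,0.001,0.071,0,0,0]]' -1
python3 - <<'E'
from plan import *
import cv2
p,R=ik.tool(0,-15,35,.012)
o=ctrl.get_obs(); print(o["joint_pos"].round(1),o["force"].round(1))
rel(p,R,'grasp')
s=ctrl.snapshot('wrist'); cv2.imwrite('pics/w7.png',s['img'])
E
```

```text
clock: 12.32
tool_pos: [0.6875, -0.1142, 0.1429]
orientation: [-179.8, 34.7, -24.8]
force: [0.4, -0.1, 0.6]
opening: 0.0872
[  -1.    47.3   32.   -14.  -106.5   66. ] [ 0.4 -0.1  0.6]
grasp shift [0.002, 0.0007, 0.0034] rot [-0.0002, -0.006, 0.0042]
```

View pics/w7.png

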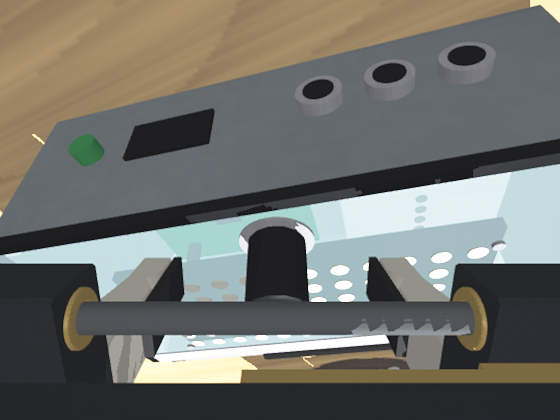

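Knob (col ~276, rows 225–310) stands centred between the pads. Close.

```bash
python3 -m handwheel '[[0.001,0,0.001,0,0,0],[0.001,0,0.002,0,0,0],[0.001,0,0.002,0,0,0],[0.001,0,0.002,0,0,0],[0.001,0,0.002,0,0,0],[0.001,0,0.002,0,0,0],[0.001,0,0.002,0,0,0],[0.001,0,0.002,0,0,0]]' 1
python3 - <<'E'
from plan import *
o=ctrl.get_obs(); print(o["joint_pos"].round(1),o["force"].round(1))
R0=Rd(o["orientation"])
# actual tool in lid frame at th=0, carry it along
RL,h=ik.lidpose(0); g=RL.inv().apply(o["tool_pos"]-h); G=RL.inv()*R0
print(g)
q=o["joint_pos"]
for th in range(0,33,4):
    RL,h=ik.lidpose(th); p=h+RL.apply(g);R=RL*G; q2=ik.IK(p,R,q);rel(p,R,th,o);print((q2[0]-q).round(1));q=q2[0]
E
```

```text
clock: 13.38
tool_pos: [0.6871, -0.1148, 0.1383]
orientation: [-179.9, 34.8, -24.9]
force: [-0.8, -1.3, -0.4]
opening: 0.0268
[  -1.1   47.5   31.8  -14.  -106.2   66. ] [-0.8 -1.3 -0.4]
[ 1.56146116e-01 -4.76809296e-05  2.57556842e-02]
0 shift [0.0, 0.0, 0.0] rot [0.0, 0.0, 0.0]
[ 0. -0. -0. -0.  0. -0.]
4 shift [-0.0079, 0.0005, -0.0077] rot [0.0147, 0.0675, -0.0103]
[ 0.3 -3.2 -3.6  0.7  4.3  0.6]
8 shift [-0.0163, 0.0013, -0.0148] rot [0.0293, 0.135, -0.0206]
[ 0.3 -3.3 -3.6  0.6  4.3  0.5]
12 shift [-0.0252, 0.0022, -0.0214] rot [0.044, 0.2024, -0.0309]
[ 0.3 -3.3 -3.7  0.6  4.4  0.4]
16 shift [-0.0344, 0.0033, -0.0273] rot [0.0586, 0.2699, -0.0412]
[ 0.4 -3.3 -3.7  0.6  4.4  0.3]
20 shift [-0.0441, 0.0046, -0.0325] rot [0.0733, 0.3374, -0.0515]
[ 0.4 -3.3 -3.8  0.6  4.5  0.2]
24 shift [-0.054, 0.0061, -0.0371] rot [0.0879, 0.4049, -0.0618]
[ 0.5 -3.3 -3.8  0.6  4.5  0.1]
28 shift [-0.0642, 0.0077, -0.0409] rot [0.1026, 0.4723, -0.0721]
[ 0.5 -3.3 -3.9  0.6  4.6  0. ]
32 shift [-0.0747, 0.0095, -0.0441] rot [0.1172, 0.5398, -0.0824]
[ 0.6 -3.3 -4.   0.6  4.7 -0.1]
```

```bash
python3 -m handwheel '[[-0.008,0.0005,-0.0077,0.015,0.0675,-0.01],[-0.0163,0.0013,-0.0148,0.029,0.135,-0.021],[-0.0252,0.0022,-0.0214,0.044,0.202,-0.031],[-0.0344,0.0033,-0.0273,0.059,0.27,-0.041],[-0.044,0.0046,-0.0325,0.073,0.337,-0.0515],[-0.054,0.006,-0.037,0.088,0.405,-0.062],[-0.064,0.0077,-0.041,0.103,0.472,-0.072],[-0.0747,0.0095,-0.044,0.117,0.54,-0.082]]' 1
cat > nxt.py <<'E'
from plan import *
import sys,cv2
o=ctrl.get_obs(); print(o["joint_pos"].round(1),o["force"].round(1))
RL,h=ik.lidpose(0); Rc=RL
d=Rc.inv().apply(o["tool_pos"]-h); g=np.array([.15615,0,.02576])
print("case-frame",d.round(4),"r",np.hypot(d[0],d[2]).round(4),"g r",np.hypot(g[0],g[2]).round(4))
th=np.degrees(np.arctan2(d[2],d[0])-np.arctan2(g[2],g[0])); print("lid from pos",th)
G=Rc.inv()*Rd([-179.9,34.8,-24.9])
print("lid from rot",(Rd(o["orientation"])*(Rc*G).inv()).as_rotvec(degrees=True).round(2))
q=o["joint_pos"]
for t in map(float,sys.argv[1:]):
    RL,h=ik.lidpose(t); p=h+RL.apply(g);R=RL*G; q2=ik.IK(p,R,q);rel(p,R,t,o);print((q2[0]-q).round(1));q=q2[0]
s=ctrl.snapshot('scene'); cv2.imwrite('pics/lid%.2f.png'%o["clock"],cv2.resize(s['img'][110:320,150:350],None,fx=2.8,fy=2.8))
E
python3 nxt.py 36 40 44 48 52 56 58 60
```

```text
clock: 14.38
tool_pos: [0.6501, -0.1081, 0.2171]
orientation: [-172.1, 3.5, -22.3]
force: [-0.0, -2.0, -2.7]
opening: 0.0275
[  2.4  21.3   1.5  -9.2 -70.4  68.2] [-0.  -2.  -2.7]
case-frame [0.1185 0.     0.1046] r 0.1581 g r 0.1583
lid from pos 32.05450345144434
lid from rot [-5.640e+00 -3.163e+01 -3.000e-02]
36.0 shift [-0.0077, 0.0005, -0.0077] rot [0.0141, 0.0653, -0.0106]
[ 0.7 -3.2 -3.9  0.7  4.6 -0.2]
40.0 shift [-0.016, 0.0013, -0.0149] rot [0.0288, 0.1327, -0.0209]
[ 0.8 -3.2 -4.1  0.8  4.9 -0.4]
44.0 shift [-0.0249, 0.0022, -0.0214] rot [0.0435, 0.2002, -0.0312]
[ 0.9 -3.2 -4.2  0.9  5.  -0.7]
48.0 shift [-0.0341, 0.0033, -0.0274] rot [0.0581, 0.2677, -0.0415]
[ 1.  -3.2 -4.4  1.2  5.1 -1. ]
52.0 shift [-0.0438, 0.0046, -0.0326] rot [0.0728, 0.3352, -0.0518]
[ 1.2 -3.2 -4.5  1.5  5.3 -1.4]
56.0 shift [-0.0537, 0.0061, -0.0372] rot [0.0875, 0.4026, -0.0621]
[ 1.3 -3.2 -4.8  2.1  5.6 -2.1]
58.0 shift [-0.0588, 0.0068, -0.0393] rot [0.0948, 0.4364, -0.0672]
[ 0.7 -1.6 -2.5  1.3  2.9 -1.4]
60.0 shift [-0.0639, 0.0077, -0.0411] rot [0.1021, 0.4701, -0.0724]
[ 0.8 -1.6 -2.7  1.6  3.  -1.7]
```

```bash
ls pics | grep lid;  python3 -m handwheel '[[-0.0077,0.0005,-0.0077,0.014,0.066,-0.0105],[-0.016,0.0013,-0.0149,0.029,0.133,-0.021],[-0.025,0.0022,-0.0214,0.0435,0.2,-0.031],[-0.034,0.0033,-0.0274,0.058,0.268,-0.0415],[-0.044,0.0046,-0.0326,0.073,0.335,-0.052],[-0.0537,0.006,-0.0372,0.0875,0.4026,-0.062],[-0.059,0.007,-0.0393,0.095,0.4364,-0.067],[-0.064,0.0077,-0.0411,0.102,0.47,-0.072]]' 1
python3 nxt.py 60; ls pics|grep lid
```

```text
lid14.38.png
clock: 15.42
tool_pos: [0.5878, -0.0969, 0.2606]
orientation: [-165.9, -23.6, -23.4]
force: [1.0, -1.5, -3.1]
opening: 0.0277
[  9.7  -1.1 -29.6   0.8 -34.2  59.3] [ 1.  -1.5 -3.1]
case-frame [0.0552 0.0002 0.1481] r 0.1581 g r 0.1583
lid from pos 60.18749816580167
lid from rot [-1.048e+01 -5.897e+01 -3.000e-02]
60.0 shift [0.0005, 0.0001, 0.0002] rot [0.0001, 0.0018, -0.0007]
[-0.   0.  -0.1  0.1  0.2 -0. ]
lid14.38.png
lid15.43.png
```

```bash
python3 -m handwheel '[[0,0,0,0,0,0],[0,0,0,0,0,0],[0,0,0,0,0,0],[0,0,0,0,0,0]]' 1; python3 nxt.py 60
python3 - <<'E'
from plan import *
import cv2
T=ctrl.snapshot('top'); s=ctrl.snapshot('scene')
cv2.imwrite('pics/topF.png',cv2.resize(T['img'][150:260,220:380],None,fx=4.5,fy=4.5))
cv2.imwrite('pics/scF.png',cv2.resize(s['img'][120:300,150:350],None,fx=3.8,fy=3.8))
for a in (55,60,65):
    RL,h=ik.lidpose(a); X=h+RL.apply([[.184,.152,.0025],[.184,-.152,.0025]])
    print(a,((proj(s,X)-[150,120])*3.8).round(0).tolist(),((proj(T,X)-[220,150])*4.5).round(0).tolist())
E
```

```text
clock: 15.98
tool_pos: [0.5887, -0.0971, 0.2603]
orientation: [-166.0, -23.5, -23.3]
force: [1.1, -0.0, -3.7]
opening: 0.0277
[  9.7  -0.9 -29.4   0.8 -34.3  59.4] [ 1.1 -0.  -3.7]
case-frame [5.610e-02 1.000e-04 1.478e-01] r 0.158 g r 0.1583
lid from pos 59.850161994243514
lid from rot [-1.050e+01 -5.887e+01 -2.000e-02]
60.0 shift [-0.0001, 0.0001, -0.0005] rot [0.001, 0.0033, -0.0008]
[ 0.  -0.1 -0.2  0.1  0.3 -0.1]
55 [[578.0, 310.0], [135.0, 312.0]] [[168.0, 185.0], [629.0, 268.0]]
60 [[578.0, 288.0], [136.0, 290.0]] [[164.0, 204.0], [628.0, 288.0]]
65 [[577.0, 267.0], [138.0, 268.0]] [[160.0, 225.0], [626.0, 310.0]]
```

View pics/scF.png

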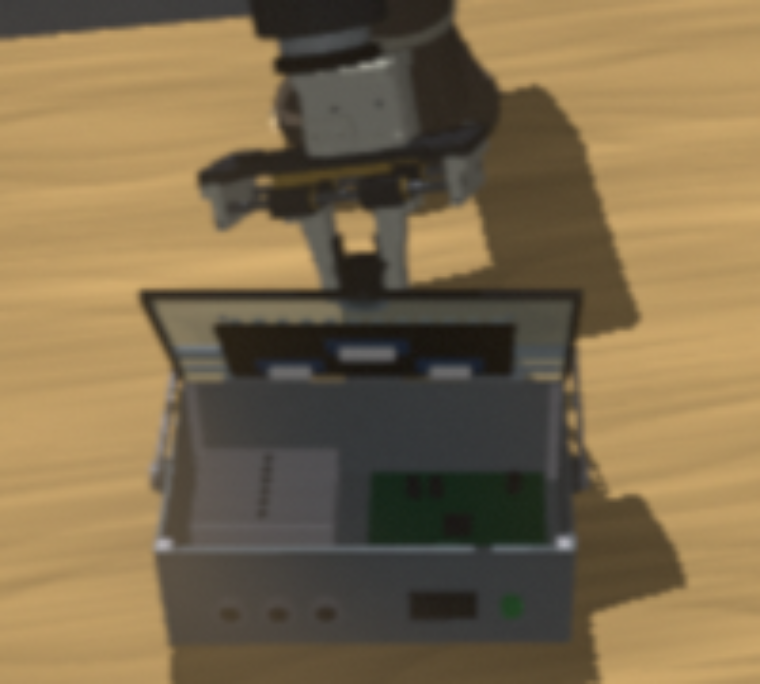

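View pics/topF.png

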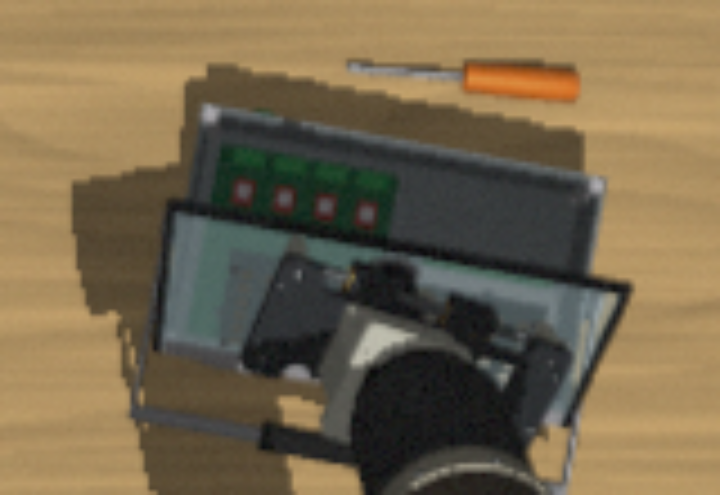

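```bash
python3 -c "
from plant import ctrl
print(ctrl.close_job()); o=ctrl.get_obs(); print(o['clock'],o['tool_pos'],o['opening'])"
```

```text
the job is handed in; nothing more can be done
None
the job is handed in; nothing more can be done
```

The handle is down and clicked in, and the arm is holding the lid open at about 60° by its knob. I handed the job in at about 16 s of the 54 s.

- **Handle:** I gripped the bar, swung it back towards the robot and pressed it onto its end stop with about 26 N. The picture put the bar level (90°). It stayed down after I let go, and it was still down in the last pictures.
- **Lid:** From the TCP position the lid is at 59.9°. The top picture agrees with 60°, and the scene picture reads about 59°. The jaws are closed on the knob at 27.7 mm, carrying about 3.7 N.
- **Change of grip:** A trial tilt before grasping showed the arm could not turn a full 60° there. One wrist joint ran to its range limit (95.5 of 95.51°), and the force reading reached about 77 N with nothing touched, below the 120 N limit. I then gripped the knob with the tool tilted 35°, and no joint went near its limit during the lift.
- **Bystanders:** I never touched or went near the bin, balls, tape measure or screwdriver. The last pictures show only the screwdriver, in its place.

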